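Register a plate blank on the drill jig and close the keeper

ROBOT

A 7-joint arm with a two-finger parallel gripper is mounted at the origin on the work surface. World frame = base frame: x ahead of the robot, y to its left, z up, the work surface at z = 0. Lengths are in mm, angles in rad, forces in N, time in s.
With the tool pointing down it reaches from about 425 to 1025 mm from the base axis. Payload 3.6 kg.
Tool frame: the origin (TCP) lies at the very end of the fingers, on their centre line; the grasp point (between the pads) lies 19 mm behind it (arm.tcp_to_grasp is the distance from the TCP to the grasp point, in mm); z points along the fingers, y is the line along which they close (so a half turn about z gives the same grasp; the last joint's range is limited). The gripper opens to 85 mm and grips with 20 to 120 N. Pads are 22 mm wide; open, the fingers measure 114 mm over their backs; the gripper's body (76 mm by 85 mm) begins 54 mm behind the grasp point. The pads swing forward as they close: fully open they stand 13 mm farther back than shut.
Start: joints at [1.169, 0.591, 0.048, 1.609, -0.033, 0.943, -0.034], TCP at [219.65, -690.93, 231.302] pointing down, gripper open.
Joint ranges: [-2.69, 2.69], [-0.47, 2.24], [-1.27, 1.36], [0.19, 2.51], [-1.53, 4.68], [0.08, 2.07], [-3.09, 3.09]. Speed limits (rad/s): [2.57, 2.57, 3.14, 3.14, 3.14, 3.14, 3.14].

INTERFACE

Orientations are given as [roll, pitch, yaw] about the fixed x, y, z axes, in that order (R = Rz(yaw) Ry(pitch) Rx(roll)).
In Python, from station import arm, viewer, order gives the robot as it stands.
- The arm moves only by the tool arm_command, never from a script. Its argument "rows" is a list of rows, each a list of 4 numbers: the shift along the tool's x, y, z in mm, then the turn about the tool's z in degrees. In form: [[dx, dy, dz, spin], ...]. A call has 1 to 10 rows; each row shifts and turns the commanded pose from where the row before left it, along the tool's axes as they then stand; what a row does not reach is not made up. A row lasts 1/10 s, in which the tool goes at most 50 mm and 8.59 degrees, less where a joint would pass 70% of its speed; a pose out of reach is approached as far as the arm can. A call is refused whole if a number of a shift passes 50 or a number of a turn 8.59, either way. A call with a gripper value outside its range is refused whole. "grip" is the opening, from -1 (shut) to 1 (fully open), so that 0 is half open, set as the call begins (left out, the last holds). The fingers move at their own pace and stop on an object; "grip_force" is the grip in N (left out, the last holds). Time passes only in rows, so rows that do not move let the fingers close. It gives the time, the measured TCP pose, the force, the opening and the grip force at its end, in the units of the state.
- arm.get_state(): the state, without advancing time (a new reading comes with each control period).
- viewer.get_image(name): name is "scene" or "top"; returns a dict with "frame" (384x512x3 uint8, red, green, blue), "intrinsics" (3x3 intrinsics, pixels), "R" (3x3) and "t" (3): a world point X has camera coordinates R X + t. Camera axes: x right, y down, z forward; pixel columns grow to the right and rows downward; lengths in mm; the calibration is good to about 2 mm. A picture is of the moment at which its call begins. There is no depth.
- order.hand_in(): hands the job in; it is judged then, once.
The state is a dict: "clock": time; "joints": joint angles; "dq": joint speeds; "joint_torque": joint torques, N m; "ee_pos": TCP position; "ee_rot": TCP orientation; "contact_force": force on the tool from outside, world axes, zero at the start; "moment": the same for the moment, N m; "opening": finger opening in mm; "grasp_force": force on a finger pad.
Only numpy, scipy, OpenCV 4.12 (cv2) and the standard library are available. Lean on these libraries where they do the work, as an engineer would, in place of code of your own. Each camera call takes 0.05 s, during which the arm holds its last target. There are 200 camera calls.

TASK

Push the aluminium plate on the green drill jig until it lies flat with its long far edge flush along the brass fence and its end touching the brass end pin. Then, with the plate staying home against fence and pin, swing the red keeper arm round by its black knob as far as it goes, so that it lies square across the plate. Leave the other things on the bench where they are.

Things in the scene. Friction and masses are not known exactly. Their poses are not given: they have to be found in the camera images.
- jig: Fixed drill jig: green board 210 (x) by 260 (y) by 18 mm on the bench (z 0), spanning x -115 to +95, y -105 to +155 mm about its origin, which is on the bench top under the middle of the registered plate. Jig x points away from the robot, y to its left, at small yaw. The registered plate has its far edge at x 45 and its end at y -75 mm.
- fence_left (a point): Left end of the top of the brass fence's face, at (45, 140, 30) mm in the jig's frame. The fence is a straight bar on the far side of the board, 14 mm wide, 12 mm high above the board, from y -60 to +140 mm; its face towards the robot is at x 45 mm.
- fence_right (a point): Right end of the top of the fence's face, at (45, -60, 30) mm in the jig's frame.
- pin_end (a point): Centre of the top of the round brass end pin, at (0, -84, 30) mm in the jig's frame; 18 mm across, 12 mm high above the board.
- plate: Loose aluminium plate 90 (x) by 150 (y) by 12 mm, 0.43 kg, with two black marks; too wide to grasp. It starts on the board 20 to 50 mm short of the fence, 30 to 65 mm to the +y side of its place, up to 0.25 rad askew. Origin: centre of its underside; registered it is at (0, 0, 18) mm in the jig's frame, axes parallel.
- edge_left (a point): Point on the plate's far long edge at (45, 50, 6) mm in the plate's frame, which meets the fence.
- edge_right (a point): Point on the plate's far long edge at (45, -50, 6) mm in the plate's frame, which meets the fence.
- end_mid (a point): Middle of the plate's -y end, at (0, -75, 6) mm in the plate's frame, which meets the end pin.
- keeper (a joint): Angle of the red keeper arm about its upright pivot. Open at 0 to 0.45 (arm along the far side, roughly to jig +y); grows anticlockwise from above to its hard end at 1.745 (arm square across the plate, to jig -x). Stays where it is left. At value q the arm points 1.396 + q rad anticlockwise from jig x.
- keeper_pivot (a point): On the pivot axis of the keeper, at (75, 0) mm in the jig's frame, at the underside of the arm (33.5 mm above the bench). The arm is 20 mm wide, 8 mm thick and passes 3.5 mm above the registered plate.
- keeper_knob (a point): Centre of the top of the keeper's upright round black knob, 18 mm across and 38 mm tall (its top 79.5 mm, its foot 41.5 mm above the bench), 52 mm from the pivot axis.
- scraper: Bystander: stainless scraper 200 mm long, lying flat.
- gauge: Bystander: orange plastic tyre pressure gauge, 160 mm long.
- dish: Bystander: round steel parts dish, 140 mm across, 28 mm high.
- weight: Bystander: chrome handlebar end weight, 38 mm across, 62 mm tall, standing.
- oil: Bystander: yellow oil bottle 110 mm tall.
- wrench: Bystander: steel wrench 170 mm long.
Mind the look-alikes: they are no part of the job. There is more than one size of the plate; the job needs the middle-sized.

How it is judged:
By the outcome, as a careful person would: the job done as asked, in the order asked, and still so for the second after the job is handed in, with the robot touching nothing.
It also fails if it takes over 64 s, if anything falls off the work surface, if the arm or the gripper's body presses on something with over 40 N, if the wrist force passes 120 N, or if a joint passes its speed limit or range.

## Working session

There is one attempt and no reset: what is moved stays moved. The work goes in short steps, Python scripts to look and compute and a tool call to move; the robot and the scene stay as the last step left them, time stands still between calls to the robot, and variables do not carry over. Pictures are saved under pics/ and viewed, at most 10 in all, crops included, and the job is handed in when it is done.

Besides the shell and the picture viewer there is one more tool, called after "Request:" as name(argument=value, ...) on one line, values as JSON. arm_command: Moves the arm, as the interface text tells. Its arguments: {"type":"object","properties":{"rows":{"type":"array"},"grip":{"type":"number"},"grip_force":{"type":"number"}},"required":["rows"]}

```bash
mkdir -p pics; ls
cat > h.py <<'E'
import numpy as np, cv2
from station import arm, viewer, order
def shot(name, fn=None, crop=None, scale=1):
    d=viewer.get_image(name)
    if fn:
        f=cv2.cvtColor(d["frame"],cv2.COLOR_RGB2BGR)
        if crop: f=f[crop[1]:crop[3],crop[0]:crop[2]]
        cv2.imwrite("pics/"+fn,cv2.resize(f,None,fx=scale,fy=scale,interpolation=cv2.INTER_CUBIC))
    return d
def ray(d,u,v,z):
    K=np.array(d["intrinsics"]);R=np.array(d["R"]);t=np.array(d["t"])
    c=-R.T@t; r=R.T@np.linalg.solve(K,[u,v,1.]); return c+r*(z-c[2])/r[2]
def proj(d,X):
    p=np.array(d["intrinsics"])@(np.array(d["R"])@np.array(X,float)+np.array(d["t"])); return p[:2]/p[2]
E
python3 - <<'E'
from h import *
import pickle
a=shot("scene","s1.png",scale=1.5); b=shot("top","t1.png",scale=1.5)
pickle.dump((a,b),open("d1.pkl","wb"))
print(arm.get_state())
for d in(a,b): print(-np.array(d["R"]).T@np.array(d["t"]))
E
```

```text
pics
{'clock': 0.1, 'joints': array([ 1.1694898 ,  0.5920361 ,  0.04828279,  1.60971934, -0.03333506,
        0.94271692, -0.03368005]), 'dq': array([ 0.00219543, -0.00152944, -0.00144079, -0.00325116, -0.00032674,
        0.00088263,  0.00086476]), 'joint_torque': array([ 4.06026724e-03, -5.49997866e+01,  1.55285060e+00, -1.98823035e+01,
        9.66951367e-03,  3.83083971e-03, -5.35302661e-06]), 'ee_pos': array([ 219.45004959, -690.1857548 ,  230.23892297]), 'ee_rot': array([-3.13951892e+00,  7.60828706e-05,  3.07903403e-01]), 'contact_force': array([ 0.58521953, -0.41503628,  0.73449308]), 'moment': array([-0.02315058, -0.00673535,  0.01344392]), 'grasp_force': 0.0, 'opening': 85.39697660108662}
[1723.6242527   180.53702011  817.52563479]
[ 391.18695153   42.64398942 1416.5046188 ]
```

View pics/s1.png

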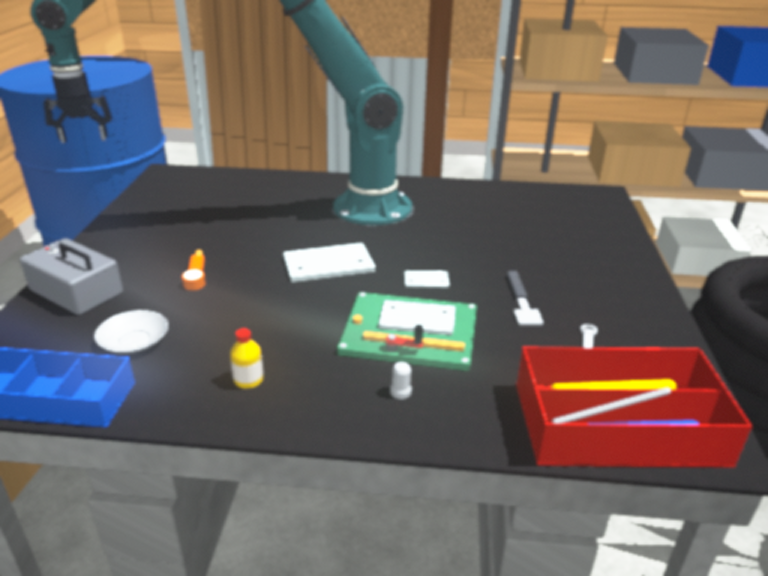

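View pics/t1.png

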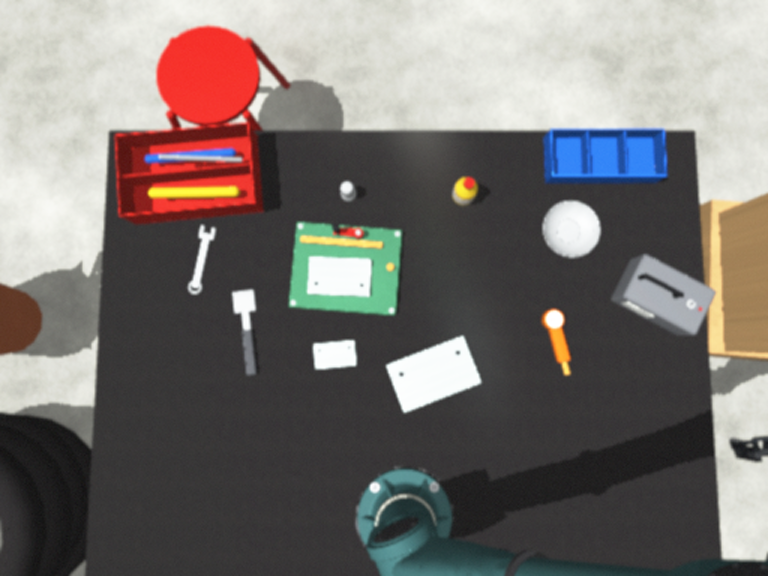

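The top view (1.5x) shows the candidates for the plate: (340,276) on the green jig, the small one at (335,354) and the large one at (433,374). The middle-sized plate lying on the jig is the one. The fence is at (341,242), the pin at (390,267), the red keeper at (350,231), and the robot base is at the bottom.

```bash
cat >> h.py <<'E'
def jigmeas(d,verbose=True):
    """jig from fence+pin+board, plate from white mask (top view)"""
    f=d["frame"]; h=cv2.cvtColor(f,cv2.COLOR_RGB2HSV); H,S,V=[h[...,i] for i in range(3)]
    roi=np.zeros(H.shape,bool); roi[140:215,188:275]=1
    out={}
    g=((H>55)&(H<90)&(S>90)&roi)
    gm=cv2.morphologyEx(g.astype(np.uint8),cv2.MORPH_CLOSE,np.ones((25,25)))
    cs,_=cv2.findContours(gm,0,2); c=max(cs,key=cv2.contourArea)
    out["board"]=cv2.minAreaRect(c)
    b=((H>12)&(H<32)&(S>110)&(V>120)&roi).astype(np.uint8)
    cs,_=cv2.findContours(b,0,2); out["brass"]=[cv2.minAreaRect(c) for c in cs if cv2.contourArea(c)>8]
    p=((S<60)&(V>130)&roi).astype(np.uint8)
    cs,_=cv2.findContours(p,0,2); out["plate"]=cv2.minAreaRect(max(cs,key=cv2.contourArea))
    r=(((H<8)|(H>172))&(S>120)&(V>80)&roi); out["red"]=np.argwhere(r)[:,::-1].mean(0) if r.any() else None
    return out
E
python3 - <<'E'
from h import *
import pickle
a,b=pickle.load(open("d1.pkl","rb"))
o=jigmeas(b)
np.set_printoptions(precision=1,suppress=True)
for k,z in(("board",18),("plate",30)):
    print(k,o[k]); 
    P=np.array([ray(b,u,v,z)[:2] for u,v in cv2.boxPoints(o[k])+0.0]);print(P,P.mean(0), [np.linalg.norm(P[i]-P[i-1]) for i in range(2)])
for r in o["brass"]:
    P=np.array([ray(b,u,v,30)[:2] for u,v in cv2.boxPoints(r)]);print("brass",r,P,P.mean(0))
print(o["red"], ray(b,*o["red"],41))
def crop(d,x0,y0,x1,y1,s):
    return cv2.resize(cv2.cvtColor(d["frame"],cv2.COLOR_RGB2BGR)[y0:y1,x0:x1],None,fx=s,fy=s,interpolation=cv2.INTER_CUBIC)
A=crop(b,185,140,275,250,5);B=crop(a,220,190,330,270,3)
C=np.zeros((max(A.shape[0],B.shape[0]),A.shape[1]+B.shape[1],3),np.uint8);C[:A.shape[0],:A.shape[1]]=A;C[:B.shape[0],A.shape[1]:]=B
cv2.imwrite("pics/c1.png",C);print(C.shape)
E
```

```text
board ((229.9558563232422, 178.57351684570312), (72.0947036743164, 57.29227828979492), 4.39870548248291)
[[493.6 280.3]
 [705.8 267.6]
 [684.6   1.1]
 [472.9  18.2]] [589.2 141.8] [np.float64(262.9243458788418), np.float64(212.5913108227009)]
plate ((226.0060577392578, 183.8544158935547), (42.2133674621582, 25.352998733520508), 2.385944128036499)
[[524.3 233.2]
 [617.2 230.6]
 [610.5  76.6]
 [517.7  80.3]] [567.4 155.2] [np.float64(153.0445042599598), np.float64(92.95763430957867)]
brass ((260.0, 178.0), (4.0, 4.0), 90.0) [[596.   38.7]
 [596.   24.1]
 [581.2  24.2]
 [581.3  38.8]] [588.6  31.4]
brass ((227.53233337402344, 160.57940673828125), (53.304073333740234, 4.908576011657715), 4.398705005645752) [[651.8 248.2]
 [670.  247.1]
 [654.6  52.2]
 [636.4  53.6]] [653.2 150.3]
[232.3 154.8] [672.6 132.1  41. ]
(550, 780, 3)
```

View pics/c1.png

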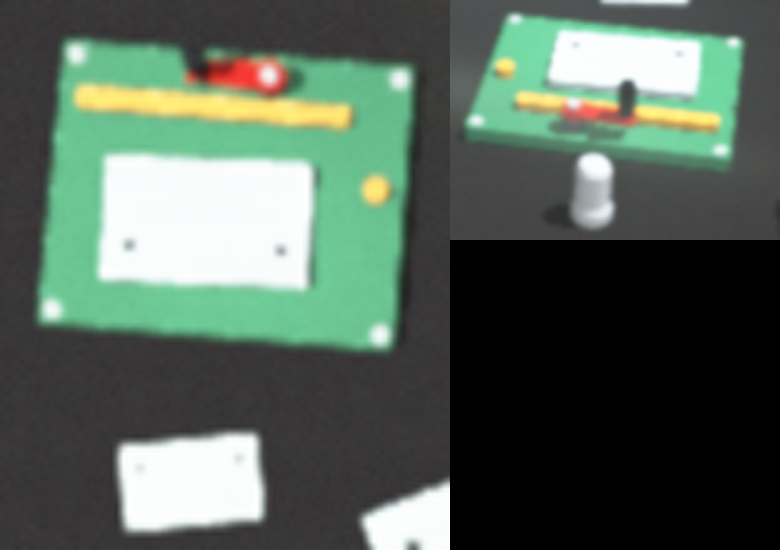

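The middle-sized plate lies on the jig and is only slightly askew; the two white plates off the board are the look-alikes. Jig origin is at about (597,115) with yaw -0.078. The plate is at jig (-33,38) with skew +0.037, and the knob is at (195,60) in the crop. Now I'll transit.

Request:
arm_command(rows=[[0, 0, 0, 8.5], [0, 0, 0, 8.5], [0, 0, 0, 5.1], [30, -42, 0, 0], [30, -42, 0, 0], [30, -42, 0, 0], [30, -42, 0, 0], [30, -42, 0, 0], [30, -42, 0, 0], [30, -42, 0, 0]], grip=0.1, grip_force=30)

```text
clock: 1.1
ee_pos: [445.5, -420.9, 231.0]
ee_rot: [-3.141, 0.0, -0.078]
contact_force: [0.1, -0.1, -0.5]
opening: 46.8
grasp_force: 0.0
```

Request:
arm_command(rows=[[20, -44, 0, 0], [10, -44, 0, 0], [0, -44, 0, 0], [0, -44, 0, 0], [0, -44, 0, 0], [0, -44, 0, 0], [0, -44, 0, 0], [0, -44, 0, 0], [0, -44, 0, 0], [0, 0, 0, 0]])

```text
clock: 2.1
ee_pos: [505.7, -22.6, 231.1]
ee_rot: [-3.138, 0.0, -0.066]
contact_force: [0.9, 0.9, 0.5]
opening: 46.9
grasp_force: 0.0
```

Request:
arm_command(rows=[[-6, -37, 10, 0], [-6, -37, 15, 0], [-6, -37, 25, 0], [-6, -37, 30, 0], [0, -35, 30, 0], [0, 0, 30, 0], [0, 0, 20, 0], [0, 0, 10, 0], [0, 0, 0, 0], [0, 0, 0, 0]])

```text
clock: 3.1
ee_pos: [496.2, 153.4, 61.8]
ee_rot: [-3.142, -0.001, -0.079]
contact_force: [0.3, 0.1, 0.7]
opening: 47.2
grasp_force: 0.0
```

Request:
arm_command(rows=[[0, -8, 15, 0], [0, 0, 15, 0], [0, 0, 8, 0], [0, 0, 3, 0], [0, 0, 2, 0], [0, 0, 0, 0], [0, 0, 0, 0]])

```text
clock: 3.8
ee_pos: [496.5, 161.9, 18.6]
ee_rot: [-3.141, -0.001, -0.078]
contact_force: [-0.3, -0.3, 0.1]
opening: 47.0
grasp_force: 0.0
```

Run:
```python
from h import *
a=shot("scene","s2.png",(200,150,340,280),4)
s=arm.get_state();print(s["joints"],s["ee_pos"],s["contact_force"])
```

```text
[-0.41195633  0.69069902  0.01353515  2.18387796 -0.03259152  0.26639761
 -2.01892452] [496.57716871 161.97633918  18.69991672] [ 0.60877286 -0.68008912 -0.3131749 ]
```

View pics/s2.png

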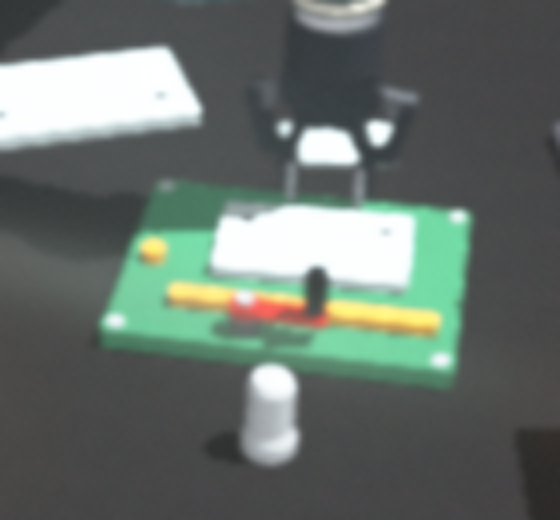

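The fingers stand at (290,185) and (360,185) in the crop, behind the plate's near edge and over the board. I'll push towards the fence.

Request:
arm_command(rows=[[3, 0, 2, 0], [5, 0, 0, 0], [5, 0, 0, 0], [5, 0, 0, 0], [5, 0, 0, 0], [5, 0, 0, 0], [5, 0, 0, 0], [4, 0, 0, 0], [3, 0, 0, 0], [0, 0, 0, 0]])

```text
clock: 4.85
ee_pos: [534.2, 158.4, 16.0]
ee_rot: [3.14, 0.004, -0.078]
contact_force: [-4.0, -0.2, 2.4]
opening: 46.8
grasp_force: 2.2
```

Request:
arm_command(rows=[[2, 0, 0, 0], [2, 0, 0, 0], [1, 0, 0, 0], [1, 0, 0, 0], [0, 0, 0, 0], [0, 0, 0, 0]])

```text
clock: 5.45
ee_pos: [542.9, 158.2, 16.3]
ee_rot: [-3.141, -0.001, -0.078]
contact_force: [-1.1, -0.1, -0.8]
opening: 47.0
grasp_force: 0.7
```

Request:
arm_command(rows=[[1, 0, 0, 0], [1, 0, 0, 0], [1, 0, 0, 0], [0, 0, 0, 0], [0, 0, 0, 0]])

```text
clock: 5.95
ee_pos: [545.6, 158.2, 16.3]
ee_rot: [-3.141, -0.001, -0.078]
contact_force: [-2.1, -1.1, -1.4]
opening: 46.9
grasp_force: 1.0
```

Run:
```python
from h import *
s=arm.get_state();print(s["contact_force"])
b=shot("top","t2.png",(180,130,290,250),5)
```

```text
[-2.06655209 -1.12361939 -1.41131901]
```

View pics/t2.png

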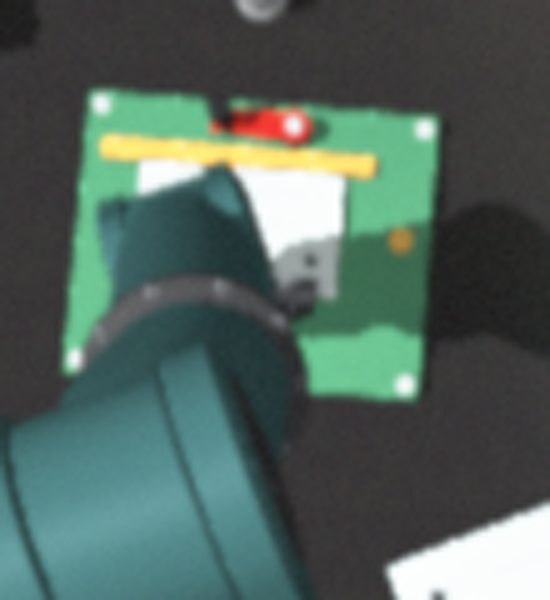

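The plate's far edge at (240,168) is about at the fence face, with perhaps a millimetre or two left. I'll creep on until the force rises.

Request:
arm_command(rows=[[1, 0, 0, 0], [1, 0, 0, 0], [1, 0, 0, 0], [0, 0, 0, 0], [0, 0, 0, 0]])

```text
clock: 6.5
ee_pos: [546.7, 158.1, 16.3]
ee_rot: [3.141, 0.003, -0.078]
contact_force: [-5.1, 0.5, 2.4]
opening: 47.1
grasp_force: 2.6
```

Request:
arm_command(rows=[[1, 0, 0, 0], [1, 0, 0, 0], [0, 0, 0, 0], [0, 0, 0, 0]])

```text
clock: 6.9
ee_pos: [546.7, 158.0, 16.2]
ee_rot: [3.14, 0.006, -0.077]
contact_force: [-8.1, 1.2, 4.6]
opening: 46.7
grasp_force: 4.0
```

Request:
arm_command(rows=[[-6, 0, 0, 0], [-8, 0, 0, 0], [0, 0, -25, 0], [0, 0, -30, 0], [0, -30, -5, 0], [15, -35, 0, 0], [30, -30, 0, 0], [32, 0, 0, 0], [0, 0, 0, -8.5], [0, 0, 0, -8.5]], grip=-0.4)

```text
clock: 7.9
ee_pos: [624.4, 247.9, 77.0]
ee_rot: [3.141, -0.007, 0.224]
contact_force: [-0.4, 0.3, -0.3]
opening: 25.7
grasp_force: 0.0
```

Request:
arm_command(rows=[[0, 0, 0, -8.5], [0, 0, 0, -8.5], [0, 0, 0, -8.5], [0, 0, 0, -8.5], [0, 0, 0, -8.5], [0, 0, 0, -8.5], [0, 0, 0, -8.5], [0, 0, 0, -8.5], [0, 0, 0, -5], [0, 0, 0, 0]])

```text
clock: 8.9
ee_pos: [622.7, 247.4, 76.8]
ee_rot: [3.138, -0.002, 1.491]
contact_force: [0.0, 0.0, 0.1]
opening: 25.7
grasp_force: 0.0
```

```bash
cat >> h.py <<'E'
def jig(p,o=(597,115),yaw=-.078):
    c,s=np.cos(yaw),np.sin(yaw); dx,dy=p[0]-o[0],p[1]-o[1]; return np.array([c*dx+s*dy,-s*dx+c*dy])
E
python3 - <<'E'
from h import *
s=arm.get_state();print(s["ee_pos"],s["ee_rot"],s["opening"],s["joints"][6],jig(s["ee_pos"]))
a=shot("scene","s3.png",(200,150,340,280),4)
E
```

```text
[622.66155109 247.41195268  76.75681304] [ 3.13814724e+00 -2.42668354e-03  1.49095541e+00] 25.668229942452463 -0.9044561826498405 [ 15.26586545 134.00893167]
```

View pics/s3.png

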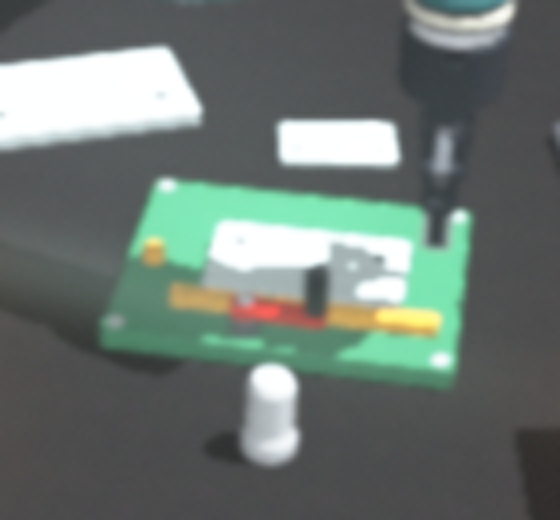

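The plate sits flush by the fence and the gripper is at (440,230), over the plate's +y end. I'll shift 12 mm towards the robot, go down, then push toward the pin.

Request:
arm_command(rows=[[0, -6, 10, 0], [0, -6, 15, 0], [0, 0, 15, 0], [0, 0, 10, 0], [0, 0, 5, 0], [0, 0, 2, 0], [0, 0, 0, 0], [0, 0, 0, 0]])

```text
clock: 9.75
ee_pos: [608.9, 248.7, 19.7]
ee_rot: [3.141, -0.001, 1.493]
contact_force: [-0.0, 0.0, -0.3]
opening: 25.5
grasp_force: 0.0
```

Request:
arm_command(rows=[[-5, 0, 0, 0], [-5, 0, 0, 0], [-5, 0, 0, 0], [-5, 0, 0, 0], [-5, 0, 0, 0], [-5, 0, 0, 0], [-4, 0, 0, 0], [-3, 0, 0, 0], [0, 0, 0, 0], [0, 0, 0, 0]])

```text
clock: 10.75
ee_pos: [605.7, 211.5, 19.5]
ee_rot: [3.141, 0.0, 1.493]
contact_force: [0.5, 3.3, 3.1]
opening: 25.6
grasp_force: 1.8
```

Request:
arm_command(rows=[[-2, 0, 0, 0], [-2, 0, 0, 0], [-2, 0, 0, 0], [-1, 0, 0, 0], [-1, 0, 0, 0], [0, 0, 0, 0], [0, 0, 0, 0]])

```text
clock: 11.45
ee_pos: [605.0, 204.4, 19.5]
ee_rot: [3.141, -0.001, 1.493]
contact_force: [0.2, 4.4, 3.8]
opening: 25.7
grasp_force: 2.5
```

Request:
arm_command(rows=[[-1, 0, 0, 0], [-1, 0, 0, 0], [-1, 0, 0, 0], [0, 0, 0, 0], [0, 0, 0, 0]])

```text
clock: 11.95
ee_pos: [604.8, 202.0, 19.5]
ee_rot: [3.141, -0.002, 1.494]
contact_force: [-0.8, 6.3, 3.0]
opening: 25.7
grasp_force: 2.9
```

Request:
arm_command(rows=[[-1, 0, 0, 0], [-1, 0, 0, 0], [0, 0, 0, 0], [0, 0, 0, 0]])

```text
clock: 12.35
ee_pos: [604.8, 201.9, 19.5]
ee_rot: [3.14, -0.005, 1.494]
contact_force: [0.7, 8.4, 2.0]
opening: 25.6
grasp_force: 4.0
```

The plate is against the pin: motion stopped and the force is rising. I'll back off and press the near edge once more at mid-length with the shut fingers.

Request:
arm_command(rows=[[4, 0, 0, 0], [6, 0, 0, 0], [0, 0, -25, 0], [0, 0, -30, 0], [0, -30, 0, 0], [-30, -30, 0, 0], [-35, -25, 0, 0], [-32, 0, 0, 0], [0, 0, 0, 0], [0, 0, 0, 0]], grip=-1)

```text
clock: 13.35
ee_pos: [512.7, 115.8, 73.9]
ee_rot: [-3.141, 0.003, 1.49]
contact_force: [-0.1, 1.9, 0.4]
opening: 0.2
grasp_force: 0.0
```

Run:
```python
from h import *
s=arm.get_state();print(s["ee_pos"],s["ee_rot"],s["opening"],jig(s["ee_pos"]))
```

```text
[512.74956981 115.75334491  73.90521281] [-3.14059487e+00  2.88835036e-03  1.48953778e+00] 0.1504550059615304 [-84.05297163  -5.81381765]
```

Request:
arm_command(rows=[[5, 0, 15, 0], [0, 0, 15, 0], [0, 0, 13, 0], [0, 0, 6, 0], [0, 0, 3, 0], [0, 5, 0, 0], [0, 5, 0, 0], [0, 5, 0, 0], [0, 3, 0, 0], [0, 0, 0, 0]])

```text
clock: 14.35
ee_pos: [532.4, 121.9, 22.7]
ee_rot: [3.14, -0.001, 1.492]
contact_force: [-0.1, -0.4, 0.2]
opening: -0.1
grasp_force: 0.0
```

Request:
arm_command(rows=[[0, 2, 0, 0], [0, 2, 0, 0], [0, 2, 0, 0], [0, 1, 0, 0], [0, 0, 0, 0], [0, 0, 0, 0]])

```text
clock: 14.95
ee_pos: [538.2, 121.5, 22.2]
ee_rot: [-3.141, 0.0, 1.493]
contact_force: [-0.3, -0.4, 0.4]
opening: -0.4
grasp_force: 0.0
```

Request:
arm_command(rows=[[0, 1, 0, 0], [0, 1, 0, 0], [0, 1, 0, 0], [0, 1, 0, 0], [0, 0, 0, 0], [0, 0, 0, 0]])

```text
clock: 15.55
ee_pos: [542.3, 121.2, 22.3]
ee_rot: [-3.142, 0.0, 1.493]
contact_force: [-0.2, -0.2, -0.1]
opening: 0.0
grasp_force: 0.0
```

Request:
arm_command(rows=[[0, 1, 0, 0], [0, 1, 0, 0], [0, 1, 0, 0], [0, 0, 0, 0], [0, 0, 0, 0]])

```text
clock: 16.05
ee_pos: [543.0, 121.1, 22.1]
ee_rot: [-3.138, 0.001, 1.494]
contact_force: [-4.1, 1.8, 3.7]
opening: -0.2
grasp_force: 3.0
```

Request:
arm_command(rows=[[0, 1, 0, 0], [0, 1, 0, 0], [0, 1, 0, 0], [0, 0, 0, 0], [0, 0, 0, 0]])

```text
clock: 16.55
ee_pos: [543.2, 121.1, 22.0]
ee_rot: [-3.134, 0.003, 1.495]
contact_force: [-9.6, 1.5, 7.5]
opening: -0.2
grasp_force: 5.8
```

Request:
arm_command(rows=[[0, -5, 0, 0], [0, -12, 0, 0], [0, 0, -25, 0], [0, 0, -40, 0], [0, 0, -40, 0], [0, -25, 0, 0], [0, -40, 0, 0], [0, 0, 0, 0]], grip=0)

```text
clock: 17.35
ee_pos: [461.1, 126.3, 127.3]
ee_rot: [-3.138, 0.003, 1.496]
contact_force: [0.3, -0.3, 0.2]
opening: 42.5
grasp_force: 0.0
```

Run:
```python
from h import *
import pickle
np.set_printoptions(precision=1,suppress=True)
s=arm.get_state();print(s["ee_pos"],s["ee_rot"],jig(s["ee_pos"]))
a=shot("scene","s4.png",(215,170,335,270),6);b=shot("top")
pickle.dump((a,b),open("d2.pkl","wb"))
def crop(d,x0,y0,x1,y1,s):
    return cv2.resize(cv2.cvtColor(d["frame"],cv2.COLOR_RGB2BGR)[y0:y1,x0:x1],None,fx=s,fy=s,interpolation=cv2.INTER_CUBIC)
A=crop(b,185,138,275,228,5);B=crop(a,225,190,322,265,3.4)
C=np.zeros((450,450+B.shape[1],3),np.uint8);C[:,:450]=A;C[:B.shape[0],450:]=B
cv2.imwrite("pics/c2.png",C);print(C.shape)
```

```text
[461.1 126.3 127.3] [-3.1  0.   1.5] [-136.3    0.7]
(450, 780, 3)
```

View pics/c2.png

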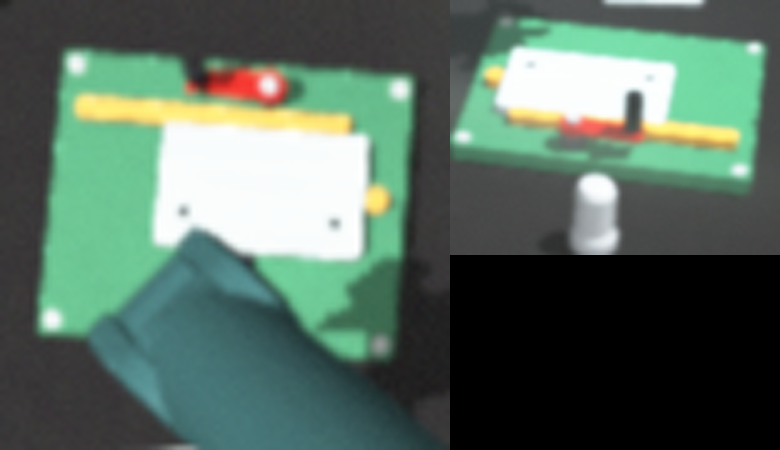

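The plate is home: far edge flush along the fence at (265,130), and the end touching the pin at (370,200). In the scene crop the knob runs from its top at (634,93) to its foot at (634,130). I'll locate it now.

Run:
```python
from h import *
import pickle
np.set_printoptions(precision=1,suppress=True)
a,b=pickle.load(open("d2.pkl","rb"))
v=a["frame"].max(2); m=np.zeros(v.shape,np.uint8); m[212:235,270:288]=(v[212:235,270:288]<60)
n,l,st,c=cv2.connectedComponentsWithStats(m); i=1+st[1:,4].argmax(); print(st[i],c[i])
x=st[i][0]+(st[i][2]-1)/2; yt=st[i][1]
for z,y in((79.5,yt+1),(60,c[i][1])):
    p=ray(a,x,y,z); print(z,p,jig(p))
# top view: candidate knob positions by q
for q in (0,.15,.3,.45):
    t=1.396+q-.078; piv=np.array([597,115])+[75*np.cos(.078),-75*np.sin(.078)]
    k=piv+52*np.array([np.cos(t),np.sin(t)]); print(q,k,jig(k),proj(a,[*k,79.5]),proj(a,[*k,60]),proj(b,[*k,79.5]))
print(proj(a,[*piv,41.5]),proj(b,[*piv,41.5]))
```

```text
Traceback (most recent call last):
ValueError: attempt to get argmax of an empty sequence
```

Run:
```python
from h import *
import pickle
np.set_printoptions(precision=1,suppress=True)
a,b=pickle.load(open("d2.pkl","rb"))
v=a["frame"].max(2); print(v[212:236:2,270:290:1])
m=np.zeros(v.shape,np.uint8); m[212:230,270:288]=(v[212:230,270:288]<85)
n,l,st,c=cv2.connectedComponentsWithStats(m)
if n>1:
  i=1+st[1:,4].argmax(); print(st[i],c[i])
  for z,y in((79.5,st[i][1]+1),(60,c[i][1])):
    p=ray(a,c[i][0],y,z); print(z,p,jig(p))
for q in (0,.15,.3,.45):
    t=1.396+q-.078; piv=np.array([597,115])+[75*np.cos(.078),-75*np.sin(.078)]
    k=piv+52*np.array([np.cos(t),np.sin(t)]); print(q,k,jig(k),proj(a,[*k,79.5]),proj(a,[*k,60]),proj(b,[*k,79.5]))
print(proj(a,[*piv,41.5]),proj(b,[*piv,41.5]))
```

```text
[[254 254 254 254 254 254 254 254 254 254 254 253 246 231 237 251 254 254
  254 254]
 [254 254 254 254 254 254 254 254 254 254 254 254 253 252 253 254 254 254
  254 251]
 [254 254 254 254 254 253 248 229 209 204 219 241 252 254 254 254 254 254
  254 251]
 [254 254 254 254 254 248 208 130  89  84 104 165 235 253 254 254 254 254
  252 244]
 [254 254 254 254 253 245 194 116  77  73  91 153 230 252 254 254 254 254
  251 234]
 [254 254 254 254 253 242 181 107  78  76 101 166 235 252 254 254 254 253
  248 230]
 [254 253 252 252 249 234 167  99  80  81 106 169 234 252 254 254 254 251
  239 224]
 [244 237 236 240 239 219 151  93  83  86 118 193 245 253 254 254 254 253
  251 247]
 [179 169 166 166 163 148 123 103  99 114 149 193 228 243 249 252 254 254
  254 254]
 [160 161 162 162 163 163 164 170 180 198 214 212 192 184 187 193 198 202
  204 204]
 [150 150 158 168 171 170 167 162 161 167 174 184 192 196 197 198 199 199
  194 188]
 [131 130 133 134 135 135 140 155 181 202 211 213 213 213 214 213 213 212
  213 211]]
[278 218   2   9  16] [278.5 222. ]
79.5 [691.2 160.4  79.5] [90.4 52.6]
60 [678.8 160.6  60. ] [78.  51.9]
0 [684.8 159.5] [84.  51.2] [278.3 217.7] [278.  223.2] [223.9 149.2]
0.15 [677.1 160.9] [76.3 52. ] [278.9 216.2] [278.6 221.7] [223.5 151.3]
0.3 [669.3 161.1] [68.5 51.6] [279.1 214.6] [278.8 220.1] [223.4 153.5]
0.45 [661.6 160.1] [60.9 50. ] [278.9 213.1] [278.6 218.5] [223.7 155.6]
[260.8 224.5] [238.6 154.9]
```

Request:
arm_command(rows=[[0, 30, 0, 2.7], [10, 40, 0, 0], [10, 40, 0, 0], [10, 40, 0, 0], [10, 40, 0, 0], [11, 25, 0, 0], [0, 0, 0, 0], [0, 0, 0, 0]])

```text
clock: 18.25
ee_pos: [687.5, 152.0, 126.7]
ee_rot: [3.141, -0.0, 1.444]
contact_force: [-0.1, -0.9, -0.2]
opening: 43.0
grasp_force: 0.0
```

Run:
```python
from h import *
s=arm.get_state();print(s["ee_pos"],s["ee_rot"],s["joints"],jig(s["ee_pos"]))
a=shot("scene","s5.png",(215,150,335,260),5)
```

```text
[687.50773996 151.9504724  126.6504724 ] [ 3.14132951e+00 -1.81064682e-04  1.44448433e+00] [-1.60023730e-03  7.14625262e-01 -4.35136240e-01  1.71506295e+00
  3.95356136e-01  7.99714742e-01 -7.48528357e-01] [87.35333973 43.89057349]
```

View pics/s5.png

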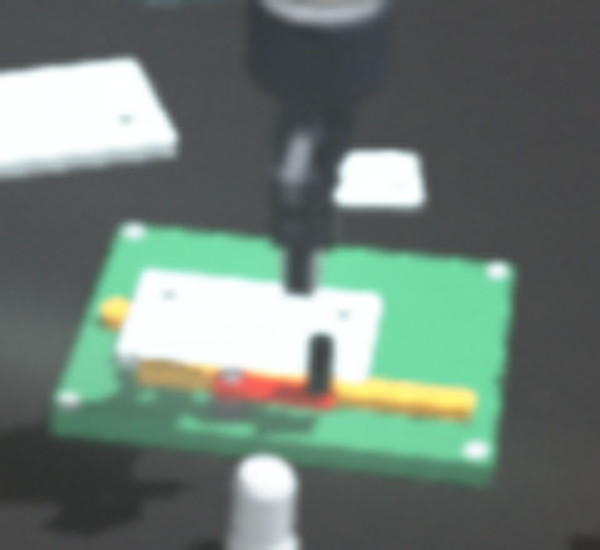

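The gripper is at (300,290), slightly right of and beyond the knob at (320,360). I'll correct by (8,-9.5) and go down over the knob.

Request:
arm_command(rows=[[8, -9.5, 0, 0], [0, 0, 10, 0], [0, 0, 15, 0], [0, 0, 15, 0], [0, 0, 15, 0], [0, 0, 13, 0], [0, 0, 8, 0], [0, 0, 0, 0], [0, 0, 0, 0]])

```text
clock: 19.2
ee_pos: [678.1, 161.6, 51.2]
ee_rot: [3.142, -0.0, 1.446]
contact_force: [0.3, 0.2, 0.1]
opening: 42.8
grasp_force: 0.0
```

Run:
```python
from h import *
s=arm.get_state();print(s["ee_pos"],s["contact_force"])
a=shot("scene","s6.png",(225,170,325,250),6)
```

```text
[678.08322147 161.58906755  51.19722715] [0.2852485  0.16514508 0.06938195]
```

View pics/s6.png

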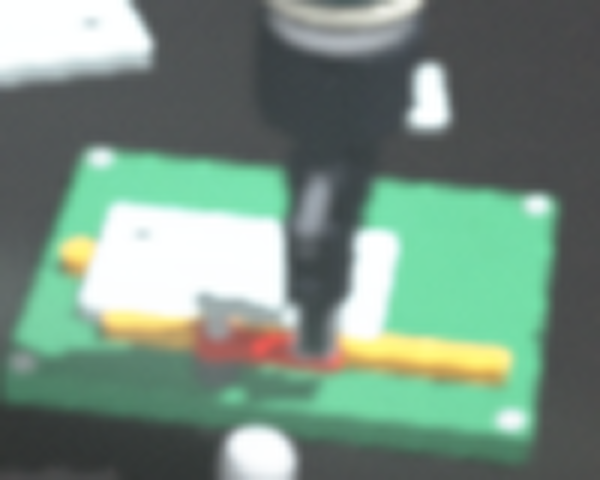

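The finger nearer the camera, at (318,330), now hides the knob, so the fingers straddle it. Closing lightly.

Request:
arm_command(rows=[[0, 0, 0, 0], [0, 0, 0, 0], [0, 0, 0, 0], [0, 0, 0, 0], [0, 0, 0, 0], [0, 0, 0, 0]], grip=-1, grip_force=20)

```text
clock: 19.85
ee_pos: [678.7, 161.7, 52.2]
ee_rot: [3.14, -0.001, 1.446]
contact_force: [-0.3, 0.4, 5.8]
opening: 17.3
grasp_force: 21.5
```

Request:
arm_command(rows=[[-0.2, -4.5, 0, -5], [-0.2, -4.5, 0, -5], [-0.2, -4.5, 0, -5], [-0.2, -4.5, 0, -5], [-0.2, -4.5, 0, -5], [-0.2, -4.5, 0, -5], [0, 0, 0, 0], [0, 0, 0, 0]])

```text
clock: 20.65
ee_pos: [652.2, 157.0, 52.1]
ee_rot: [3.141, 0.001, 1.969]
contact_force: [1.4, -0.8, 6.5]
opening: 17.1
grasp_force: 21.6
```

Run:
```python
from h import *
s=arm.get_state();p=s["ee_pos"];print(p,s["ee_rot"],s["contact_force"],s["moment"],s["opening"],s["joints"][6])
d=p[:2]-[674,110];print(np.hypot(*d),np.arctan2(d[1],d[0]))
```

```text
[652.23091859 156.99292121  52.09228707] [3.14066386e+00 1.37335147e-03 1.96895573e+00] [ 1.39502957 -0.7902742   6.46802661] [-0.31044607 -0.07592638  0.00863989] 17.12732309988241 -0.4289453474637347
51.79022638389266 2.0046073375314486
```

Request:
arm_command(rows=[[-0.2, -4.5, 0, -5], [-0.2, -4.5, 0, -5], [-0.2, -4.5, 0, -5], [-0.2, -4.5, 0, -5], [-0.2, -4.5, 0, -5], [-0.2, -4.5, 0, -5], [-0.2, -4.5, 0, -5], [-0.2, -4.5, 0, -5], [0, 0, 0, 0]])

```text
clock: 21.55
ee_pos: [627.4, 132.0, 52.1]
ee_rot: [3.141, 0.003, 2.667]
contact_force: [2.1, -1.8, 5.8]
opening: 16.8
grasp_force: 21.5
```

Request:
arm_command(rows=[[-0.2, -4.5, 0, -5], [-0.2, -4.5, 0, -5], [-0.1, -2.7, 0, -3], [-0.1, -1.8, 0, -2], [0, 0, 0, 0], [0, 0, 0, 0]])

```text
clock: 22.15
ee_pos: [623.5, 119.5, 52.1]
ee_rot: [-3.141, 0.004, 2.927]
contact_force: [3.1, -3.3, 5.6]
opening: 17.2
grasp_force: 21.6
```

Run:
```python
from h import *
s=arm.get_state();p=s["ee_pos"];print(p,s["ee_rot"],s["contact_force"],s["moment"],s["opening"],s["joints"][6])
d=p[:2]-[674,110];print(np.hypot(*d),np.arctan2(d[1],d[0]))
```

```text
[623.47325177 119.46586595  52.09053831] [-3.14072193  0.00380625  2.92744861] [ 3.06804499 -3.2633142   5.56548062] [-0.48922021 -0.57178469 -0.06185071] 17.204078967003543 0.35483438560705566
51.40578668930324 2.95639573813684
```

Request:
arm_command(rows=[[0, -1.4, 0, -1.5], [0, -1.4, 0, -1.5], [0, -1.4, 0, -1.5], [0, 0, 0, 0], [0, 0, 0, 0]])

```text
clock: 22.65
ee_pos: [622.9, 115.6, 52.1]
ee_rot: [-3.141, 0.004, 3.007]
contact_force: [3.3, -2.8, 5.5]
opening: 17.4
grasp_force: 21.6
```

Request:
arm_command(rows=[[0, -1.4, 0, -1.5], [0, -1.4, 0, -1.5], [0, 0, 0, 0], [0, 0, 0, 0]])

```text
clock: 23.05
ee_pos: [622.4, 114.5, 52.1]
ee_rot: [3.14, 0.004, 3.061]
contact_force: [6.2, -0.1, 4.2]
opening: 16.9
grasp_force: 21.5
```

Request:
arm_command(rows=[[0, -1.2, 0, 0], [0, -1.2, 0, 0], [0, 0, 0, 0], [0, 0, 0, 0]])

```text
clock: 23.45
ee_pos: [622.5, 114.4, 52.1]
ee_rot: [3.136, 0.005, 3.062]
contact_force: [5.8, 2.5, 1.5]
opening: 17.4
grasp_force: 21.3
```

Request:
arm_command(rows=[[0, -1.5, 0, 0], [0, -1.5, 0, 0], [0, 0, 0, 0], [0, 0, 0, 0]])

```text
clock: 23.85
ee_pos: [622.5, 114.3, 52.2]
ee_rot: [3.131, 0.006, 3.063]
contact_force: [7.7, 6.4, -1.8]
opening: 17.3
grasp_force: 21.4
```

Request:
arm_command(rows=[[0, 3, 0, 0], [0, 0, 0, 0], [0, 0, 0, 0], [0, 0, 0, 0], [0, 0, 0, 0], [0, 0, -10, 0], [0, 0, -20, 0], [0, 0, -30, 0], [0, 0, -40, 0], [0, 0, 0, 0]], grip=0)

```text
clock: 24.85
ee_pos: [623.5, 114.6, 158.7]
ee_rot: [3.137, 0.011, 3.061]
contact_force: [0.4, 0.1, 0.5]
opening: 42.8
grasp_force: 0.0
```

Request:
arm_command(rows=[[40, 0, -20, 0], [45, 0, 0, 0], [45, 0, 0, 0], [30, 0, 0, 0], [0, 0, 0, 0], [0, 0, 0, 0]])

```text
clock: 25.45
ee_pos: [460.6, 125.0, 172.4]
ee_rot: [-3.141, 0.002, 3.061]
contact_force: [-0.3, -0.4, 0.6]
opening: 42.6
grasp_force: 0.0
```

Run:
```python
from h import *
s=arm.get_state();print(s["ee_pos"],s["contact_force"])
a=shot("scene");b=shot("top")
def crop(d,x0,y0,x1,y1,s):
    return cv2.resize(cv2.cvtColor(d["frame"],cv2.COLOR_RGB2BGR)[y0:y1,x0:x1],None,fx=s,fy=s,interpolation=cv2.INTER_CUBIC)
A=crop(b,190,138,270,218,5);B=crop(a,225,190,325,270,4)
C=np.zeros((400,800,3),np.uint8);C[:,:400]=A;C[:B.shape[0],400:]=B
cv2.imwrite("pics/c3.png",C)
```

```text
[460.55567164 124.96188961 172.37748039] [-0.25677426 -0.36855691  0.61000206]
```

View pics/c3.png

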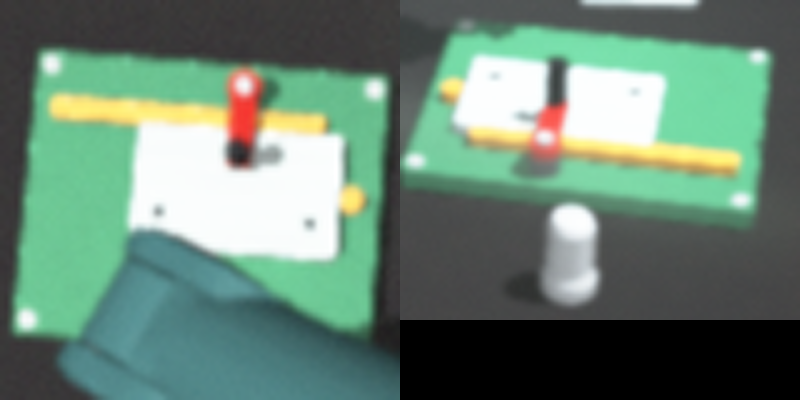

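The keeper lies square across the plate, with its pivot at (243,85) and knob at (238,153). The plate is still against the fence and the pin (350,200), and the arm is clear of everything.

```bash
python3 -c "
from station import order
print(order.hand_in())"
```

```text
the job is handed in; nothing more can be done
None
```

I handed the job in at about 25.5 s: the plate is flush to the fence and touching the end pin, the keeper is at its hard end square across the plate, and the arm is clear; no verdict came back.

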